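Find the uncaught incubator flap and push it open

TASK

One of the four identical vent flaps in the lid of the yellow incubator has been left uncaught: press each flap gently with a fingertip on its round mark until you find the one that rocks, then push that one fully open so that it stays open and the cabinet can air. Do not force the flaps that are caught, and leave everything that lies on the lid and around the incubator where it is; nothing is to be picked up.

Things in the scene. Friction and masses are not known exactly. Their poses are not given: they have to be found in the camera images.
- incubator: yellow bench-top cabinet, 260 (x) x 520 (y) x 150 mm high, fixed. Origin: centre of its underside; x across it away from the robot, y along the flaps to the robot's left. Its lid, level, 150 mm above the bench, has four identical flush aluminium flaps in a row at y = +172.5, +57.5, -57.5, -172.5 mm (flap_1 to 4). Unseen catches hold three from beneath; any may be the free one.
- flap_1 (a joint): angle: 0 shut, level with the lid; 0.8 open, on its stop. Plate 90 (x) x 76 (y) x 6 mm on a stiff hinge along the incubator's y, at its x = 0, lid height: 60 mm lie on the robot's side, 30 mm beyond. Pressed, the near part sinks and the far end rises. If free it yields to 2 to 4 N at its pad and stays where left; if caught it rattles up to 0.02 rad (1 mm at the pad), then stops hard.
- flap_1_pad (a point): middle of the round grey press mark (22 mm across) on top of flap_1, 42 mm on the robot's side of its hinge axis, 150 mm above the bench when shut; it moves with the flap, its axes are the incubator's when shut
- flap_2 (a joint): angle: 0 shut, level with the lid; 0.8 open, on its stop. Plate 90 (x) x 76 (y) x 6 mm on a stiff hinge along the incubator's y, at its x = 0, lid height: 60 mm lie on the robot's side, 30 mm beyond. Pressed, the near part sinks and the far end rises. If free it yields to 2 to 4 N at its pad and stays where left; if caught it rattles up to 0.02 rad (1 mm at the pad), then stops hard.
- flap_2_pad (a point): middle of the round grey press mark (22 mm across) on top of flap_2, 42 mm on the robot's side of its hinge axis, 150 mm above the bench when shut; it moves with the flap, its axes are the incubator's when shut
- flap_3 (a joint): angle: 0 shut, level with the lid; 0.8 open, on its stop. Plate 90 (x) x 76 (y) x 6 mm on a stiff hinge along the incubator's y, at its x = 0, lid height: 60 mm lie on the robot's side, 30 mm beyond. Pressed, the near part sinks and the far end rises. If free it yields to 2 to 4 N at its pad and stays where left; if caught it rattles up to 0.02 rad (1 mm at the pad), then stops hard.
- flap_3_pad (a point): middle of the round grey press mark (22 mm across) on top of flap_3, 42 mm on the robot's side of its hinge axis, 150 mm above the bench when shut; it moves with the flap, its axes are the incubator's when shut
- flap_4 (a joint): angle: 0 shut, level with the lid; 0.8 open, on its stop. Plate 90 (x) x 76 (y) x 6 mm on a stiff hinge along the incubator's y, at its x = 0, lid height: 60 mm lie on the robot's side, 30 mm beyond. Pressed, the near part sinks and the far end rises. If free it yields to 2 to 4 N at its pad and stays where left; if caught it rattles up to 0.02 rad (1 mm at the pad), then stops hard.
- flap_4_pad (a point): middle of the round grey press mark (22 mm across) on top of flap_4, 42 mm on the robot's side of its hinge axis, 150 mm above the bench when shut; it moves with the flap, its axes are the incubator's when shut
- clip_1: blue plastic clip, 45 x 18 x 14 mm, lying loose on the lid between flap_1 and flap_2; origin: centre of its underside; a bystander, to be left alone
- clip_2: blue plastic clip, 45 x 18 x 14 mm, lying loose on the lid between flap_3 and flap_4; origin: centre of its underside; a bystander, to be left alone
- meter: black hand-held meter, 45 x 110 x 22 mm, lying loose on the lid beyond the flaps; origin: centre of its underside; a bystander, to be left alone
- dish: clear round lidded dish, 57 mm across, 16 mm high, lying loose on the lid beyond the flaps; origin: centre of its underside; a bystander, to be left alone
- scraper: slim white-handled scraper, about 24 x 125 x 12 mm, lying loose on the lid along its edge nearest the robot; origin: centre of its underside, at the middle of its length to within 5 mm; a bystander, to be left alone
- sprayer: green bottle, 60 mm across, 190 mm tall, standing on the bench to the robot's left of the incubator; origin: centre of its underside; a bystander, to be left alone
- egg_cup: white egg in a white cup, 48 mm across, 66 mm tall, standing on the bench to the robot's right of the incubator; origin: centre of its underside; a bystander, to be left alone
- jar: clear jar, 52 mm across, 80 mm tall, standing on the bench to the robot's right of the incubator; origin: centre of its underside; a bystander, to be left alone

How it is judged:
By the outcome, as a careful person would: the job done as asked, in the order asked, and still so for the second after the job is handed in, with the robot touching nothing.
It also fails if it takes over 45 s, if anything falls off the work surface, if the arm or the gripper's body presses on something with over 40 N, if the wrist force passes 120 N, or if a joint passes its speed limit or range.

ROBOT

A 6-joint arm with a two-finger parallel gripper is mounted at the origin on the work surface. World frame = base frame: x ahead of the robot, y to its left, z up, the work surface at z = 0. Lengths are in m, angles in degrees, forces in N, time in s.
With the tool pointing down it reaches from about 0.35 to 0.875 m from the base axis. Payload 4.2 kg.
Tool frame: the origin (TCP) lies on the front face of the gripper's body, between the roots of the fingers; the fingertips stand finger_overhang ahead of it and the grasp point (between the pads) lies 51 mm ahead of it (finger_overhang is the distance from the TCP to the fingertips, in m); z points along the fingers, y is the line along which they close (so a half turn about z gives the same grasp; the last joint's range is limited). The gripper opens to 87 mm and grips with 3 to 60 N. Pads are 19 mm wide; open, the fingers measure 117 mm over their backs; the gripper's body (75 mm by 190 mm) begins 51 mm behind the grasp point.
Start: joints at [90.275, 22.042, 0.453, 0, -68.411, -14.817], TCP at [0.157, 0.605, 0.292] pointing down, gripper open.
Joint ranges: [-179.83, 179.83], [-69.29, 118.12], [-61.27, 80.66], [-181.25, 117.63], [-171.15, -9.14], [-177.46, 177.46]. Speed limits (degrees/s): [159.86, 159.86, 180, 180, 180, 180].

INTERFACE

Orientations are given as a 3x3 rotation matrix whose columns are the frame's x, y, z axes.
In Python, from station import sense, capture, camera_model, finish_job, finger_overhang gives the robot as it stands. The module is installed in compiled form; this text tells all that it offers.
- The arm moves only by the tool jog_arm, never from a script. Its argument "rows" is a list that holds one entry, the list of rows, each a list of 4 numbers: the shift along the tool's x, y, z in m, then the turn about the tool's z in rad. A call has 1 to 20 rows; each row shifts and turns the commanded pose from where the row before left it, along the tool's axes as they then stand; what a row does not reach is not made up. A row lasts 1/8 s, in which the tool goes at most 62.5 mm and 10.7 degrees, less where a joint would pass 70% of its speed; a pose out of reach is approached as far as the arm can. A call is refused whole if a number of a shift passes 0.0625 or a number of a turn 0.188, either way. A call with a gripper value outside its range is refused whole. "claw" is the opening, from 0 (shut) to 1 (fully open), set as the call begins (left out, the last holds). The fingers move at their own pace and stop on an object; the grip force is fixed at half the most. Time passes only in rows, so rows that do not move let the fingers close. It gives the time, the measured TCP pose, the force, the opening and the grip force at its end, in the units of the state.
- sense(): the state, without advancing time (a new reading comes with each control period).
- capture(name): name is "scene" or "top" or "wrist"; returns the picture (384x512x3 uint8, red, green, blue); there is no depth.
- camera_model(name): a dict with "fovy" (degrees; the focal length in pixels is half the picture's height over the tangent of half this angle, whatever the lens; pixels are square), "cx", "cy" (the principal point, pixels), "eye" and "rotation" of the camera in the world. Camera axes: x right, y down, z forward; pixel columns grow to the right and rows downward; lengths in m; the calibration is good to about 2 mm. A picture is of the moment at which its call begins: read the wrist's pose just before it. camera_model takes no time and is no camera call; for the wrist camera it gives the pose at the moment of the call.
- finish_job(): hands the job in; it is judged then, once.
The state is a dict: "time_s": time; "joints": joint angles; "joint_velocities": joint speeds; "effort": joint torques, N m; "tcp_pos": TCP position; "ee_rot": TCP orientation; "wrist_force": force on the tool from outside, world axes, zero at the start; "moment": the same for the moment, N m; "gripper_width": opening from 0.0 (shut) to 1.0 (fully open); "gripper_force": force on a finger pad.
Only numpy, scipy, OpenCV 4.12 (cv2) and the standard library are available. Lean on these libraries where they do the work, as an engineer would, in place of code of your own. Each camera call takes 0.05 s, during which the arm holds its last target. There are 200 camera calls.

## Working session

There is one attempt and no reset: what is moved stays moved. The work goes in short steps, Python scripts to look and compute and a tool call to move; the robot and the scene stay as the last step left them, time stands still between calls to the robot, and variables do not carry over. Pictures are saved under pics/ and viewed, at most 10 in all, crops included, and the job is handed in when it is done.

Besides the shell and the picture viewer there is one more tool, called after "Call:" as name([rows], argument=value, ...), one row to a line, values as JSON. jog_arm: Moves the arm, as the interface text tells. Its arguments: {"type":"object","properties":{"rows":{"type":"array"},"claw":{"type":"number"}},"required":["rows"]}

```bash
mkdir -p pics; python3 - <<'E'
from station import *
import cv2
s=sense();print({k:s[k] for k in('time_s','tcp_pos','ee_rot','wrist_force','gripper_width')},finger_overhang if not callable(finger_overhang) else finger_overhang())
for n in('scene','top'):
    im=capture(n);cv2.imwrite(f'pics/{n}.png',im[:,:,::-1]);print(n,camera_model(n))
a=cv2.imread('pics/top.png');cv2.imwrite('pics/top2.png',cv2.resize(a,(800,600),interpolation=cv2.INTER_CUBIC))
a=cv2.imread('pics/scene.png');cv2.imwrite('pics/scene2.png',cv2.resize(a,(800,600),interpolation=cv2.INTER_CUBIC))
E
```

```text
{'time_s': 0.0, 'tcp_pos': array([0.1567713 , 0.60455355, 0.29116803]), 'ee_rot': array([[ 9.67930476e-01, -2.51217838e-01, -4.38246557e-04],
       [-2.51218193e-01, -9.67928090e-01, -2.15225957e-03],
       [ 1.16494843e-04,  2.19333314e-03, -9.99997588e-01]]), 'wrist_force': array([-0.14052329, -0.26797989,  0.5535316 ]), 'gripper_width': 0.9980251224024114} 0.0697
scene {'fovy': 55.32579504911257, 'cx': 260.9985986713881, 'cy': 197.7203941828098, 'eye': array([1.20590618, 0.27326581, 0.98134835]), 'rotation': array([[-0.42154476,  0.72312852, -0.547161  ],
       [ 0.90679848,  0.33886027, -0.25077924],
       [ 0.00406551, -0.60187944, -0.79857661]])}
top {'fovy': 51.42967854158228, 'cx': 254.67811609383702, 'cy': 189.66162208457064, 'eye': array([4.60366036e-01, 2.89549796e-04, 1.25700218e+00]), 'rotation': array([[ 0.02227233, -0.99493856,  0.09798573],
       [-0.99974189, -0.02260433, -0.0022793 ],
       [ 0.00448266, -0.09790968, -0.99518521]])}
```

View pics/top2.png

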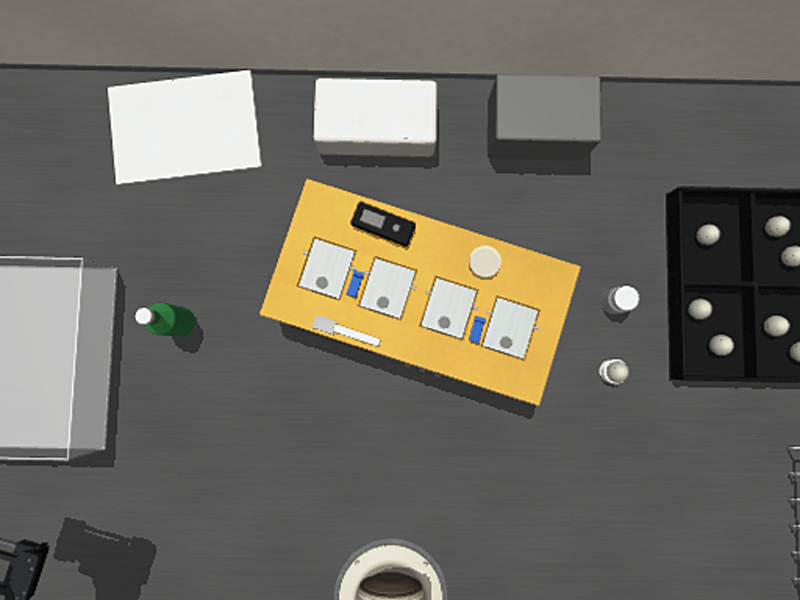

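View pics/scene2.png

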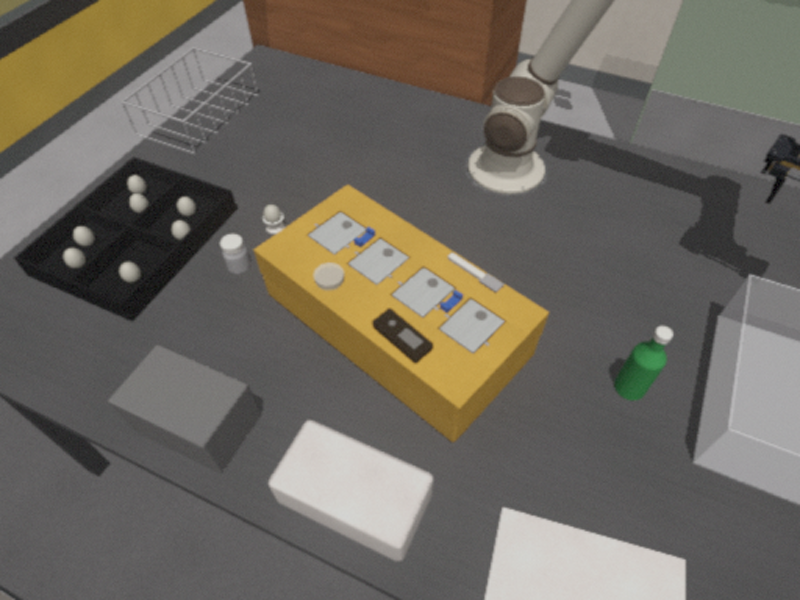

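Top view (800-px scale): lid corners (306,180), (580,266), (540,405), (262,315), pads of flaps 1–4 at (322,283), (382,302), (443,322), (506,342). Scene view: the same pads at (481,311), (433,283), (388,254), (347,225). The clips lie between flaps 1/2 and 3/4, and the scraper is in front of flaps 1–2.

```bash
cat > h.py <<'E'
import numpy as np, cv2
from station import *
def ray(m,p,s=1.0,H=384):
    f=H/2/np.tan(np.radians(m['fovy']/2)); d=np.array([(p[0]*s-m['cx'])/f,(p[1]*s-m['cy'])/f,1.])
    return np.array(m['eye']),m['rotation']@(d/np.linalg.norm(d))
def tri(rs):
    A=sum(np.eye(3)-np.outer(d,d) for e,d in rs);b=sum((np.eye(3)-np.outer(d,d))@e for e,d in rs)
    return np.linalg.solve(A,b)
def plane(r,z): e,d=r; return e+d*(z-e[2])/d[2]
E
python3 - <<'E'
from h import *
t,s=camera_model('top'),camera_model('scene')
T=[(322,283),(382,302),(443,322),(506,342)];S=[(481,311),(433,283),(388,254),(347,225)]
for a,b in zip(T,S):
    print(tri([ray(t,a,.64),ray(s,b,.64)]).round(4),plane(ray(t,a,.64),.15).round(4),plane(ray(s,b,.64),.15).round(4))
C=np.array([plane(ray(t,a,.64),.15) for a in[(306,180),(580,266),(540,405),(262,315)]])
print(C.round(4),C.mean(0),[np.linalg.norm(C[i]-C[i-1]) for i in range(4)])
for i,j in((0,1),(3,2)):
    d=C[i]-C[j];print(np.degrees(np.arctan2(-d[0],d[1])))
for n,p in dict(scraperL=(315,322),scraperR=(380,342),clip1=(356,284),clip2=(478,330)).items(): print(n,plane(ray(t,p,.64),.16))
E
```

```text
[0.5892 0.1344 0.1561] [0.5903 0.1341 0.15  ] [0.5842 0.1345 0.15  ]
[0.5585 0.0272 0.1466] [0.5586 0.0259 0.15  ] [0.5607 0.0294 0.15  ]
[ 0.5254 -0.0832  0.1436] [ 0.5253 -0.0834  0.15  ] [ 0.5305 -0.0798  0.15  ]
[ 0.4917 -0.1947  0.1466] [ 0.4923 -0.1957  0.15  ] [ 0.4942 -0.1909  0.15  ]
[[ 0.778   0.1696  0.15  ]
 [ 0.6316 -0.328   0.15  ]
 [ 0.3832 -0.2561  0.15  ]
 [ 0.5305  0.2387  0.15  ]] [ 0.58083852 -0.0439638   0.15      ] [np.float64(0.2569776020963951), np.float64(0.5187274096566227), np.float64(0.25855174990104673), np.float64(0.5163070448835357)]
-16.4015857380576
-16.57870521386943
scraperL [0.51966713 0.14280493 0.16      ]
scraperR [0.48709712 0.02747884 0.16      ]
clip1 [0.5886717  0.07257501 0.16      ]
clip2 [ 0.51203775 -0.14452442  0.16      ]
```

Call:
jog_arm([
  [[0.015, 0.01, -0.01, 0.005], [0.034, 0.02, -0.01, 0.005], [0.036, 0.022, -0.01, 0.005], [0.036, 0.022, 0, 0.005], [0.036, 0.022, 0, 0.005], [0.036, 0.022, 0, 0.005], [0.036, 0.022, 0, 0.005], [0.036, 0.022, 0, 0], [0.036, 0.022, 0, 0], [0.036, 0.022, 0, 0], [0.036, 0.022, 0, 0], [0.036, 0.022, 0, 0], [0.036, 0.022, 0, 0], [0.036, 0.022, 0, 0], [0.036, 0.02, 0, 0], [0.02, 0.01, 0, 0], [0.01, 0.005, 0, 0], [0, 0, 0, 0], [0, 0, 0, 0]],
], claw=0)

```text
time_s: 2.48
tcp_pos: [0.5906, 0.1379, 0.3224]
ee_rot: [[0.959, -0.284, -0.0], [-0.284, -0.959, 0.0], [-0.0, -0.0, -1.0]]
wrist_force: [-0.5, 0.6, -0.1]
gripper_width: 0.012
gripper_force: 0.0
```

```bash
cat > st.py <<'E'
from h import *
import sys
s=sense();R=s['ee_rot'];p=s['tcp_pos'];c=np.array([.581,-.044,.15]);a=np.radians(-16.5)
X=np.array([np.cos(a),np.sin(a),0]);Y=np.array([-X[1],X[0],0])
tip=p+R[:,2]*finger_overhang
print('t',s['time_s'],'tcp',p.round(4),'tip inc',[round(float((tip-c)@v),4) for v in(X,Y,np.array([0,0,1]))],'yaw',np.degrees(np.arctan2(R[1,0],R[0,0])),'z',R[:,2].round(4),'F',s['wrist_force'].round(2),'grip',s['gripper_width'])
E
python3 st.py; python3 - <<'E'
from h import *
m=camera_model('wrist');im=capture('wrist');cv2.imwrite('pics/w1.png',cv2.resize(im[:,:,::-1],(800,600)));print(m)
E
```

```text
t 2.475 tcp [0.5906 0.1379 0.3224] tip inc [-0.0425, 0.1771, 0.1027] yaw -16.485180732978385 z [-2.e-04  2.e-04 -1.e+00] F [-0.47  0.55 -0.14] grip 0.011788152587059042
{'fovy': 70.75550356171657, 'cx': 253.6745497835178, 'cy': 193.91729135074462, 'eye': array([0.65473534, 0.11838199, 0.41509381]), 'rotation': array([[-2.83614552e-01, -9.29324151e-01, -2.36472851e-01],
       [-9.58938364e-01,  2.74848507e-01,  6.99679429e-02],
       [-2.86889815e-05,  2.46606816e-01, -9.69115616e-01]])}
```

View pics/w1.png

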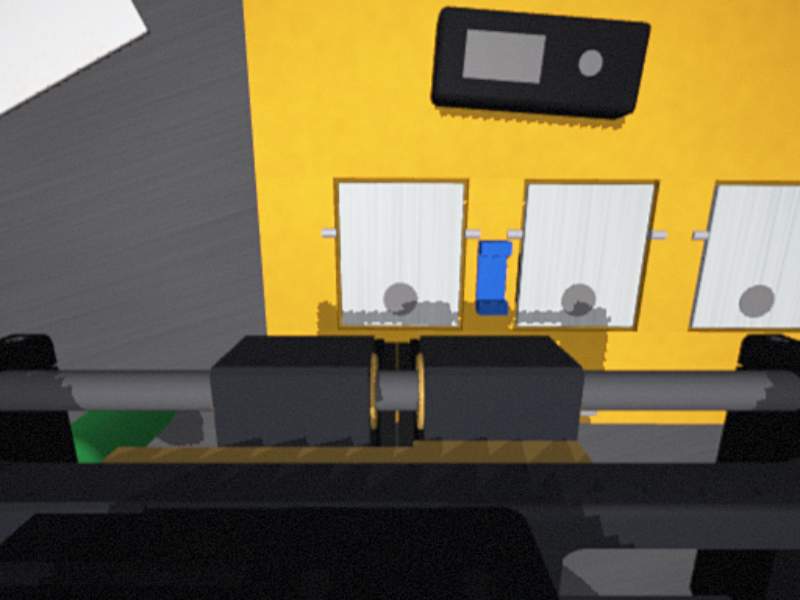

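Wrist view: pads at (400,298), (578,299) and (757,301), hinge pins at row 233. Flap 1 is dead ahead, with clip 1 between flaps 1 and 2.

```bash
python3 - <<'E'
from h import *
m=camera_model('wrist');t=camera_model('top')
for p,q in zip([(400,298),(578,299),(757,301)],[(322,283),(382,302),(443,322)]):print(plane(ray(m,p,.64),.15).round(4),tri([ray(m,p,.64),ray(t,q,.64)]).round(4))
for p in [(328,233),(474,233),(515,234),(660,235),(700,235)]:print(plane(ray(m,p,.64),.15).round(4))
E
```

```text
[0.5926 0.1344 0.15  ] [0.591  0.1348 0.1434]
[0.5594 0.0243 0.15  ] [0.5591 0.0253 0.1507]
[ 0.5252 -0.0864  0.15  ] [ 0.5259 -0.0838  0.1527]
[0.6451 0.1657 0.15  ]
[0.6194 0.0786 0.15  ]
[0.6116 0.0543 0.15  ]
[ 0.5854 -0.032   0.15  ]
[ 0.5784 -0.0559  0.15  ]
```

Call:
jog_arm([
  [[0, 0.004, 0.02, 0], [0, 0, 0.03, 0], [0, 0, 0.025, 0], [0, 0, 0.015, 0], [0, 0, 0.007, 0], [0, 0, 0.002, 0], [0, 0, 0, 0], [0, 0, 0, 0]],
])

```text
time_s: 3.52
tcp_pos: [0.5904, 0.1334, 0.224]
ee_rot: [[0.959, -0.285, 0.001], [-0.285, -0.959, 0.001], [0.001, -0.001, -1.0]]
wrist_force: [-0.1, 0.2, -0.1]
gripper_width: 0.004
gripper_force: 0.0
```

```bash
python3 st.py
```

```text
t 3.525 tcp [0.5904 0.1334 0.224 ] tip inc [-0.0413, 0.1729, 0.0043] yaw -16.544535289335382 z [ 1.4e-03  6.0e-04 -1.0e+00] F [-0.1   0.18 -0.08] grip 0.004180231662109476
```

Call:
jog_arm([
  [[0, 0, 0.0015, 0], [0, 0, 0.001, 0], [0, 0, 0.0005, 0], [0, 0, 0, 0]],
])

```text
time_s: 4.03
tcp_pos: [0.5901, 0.1333, 0.2202]
ee_rot: [[0.959, -0.285, -0.0], [-0.285, -0.959, -0.0], [-0.0, 0.0, -1.0]]
wrist_force: [-0.2, 0.0, 0.3]
gripper_width: 0.006
gripper_force: 0.0
```

Call:
jog_arm([
  [[0, 0, 0.0007, 0], [0, 0, 0, 0]],
])

```text
time_s: 4.28
tcp_pos: [0.5901, 0.1333, 0.2198]
ee_rot: [[0.959, -0.285, 0.0], [-0.285, -0.959, -0.0], [0.0, -0.0, -1.0]]
wrist_force: [-0.4, 0.4, 1.6]
gripper_width: 0.002
gripper_force: 0.8
```

Call:
jog_arm([
  [[0, 0, 0.0005, 0], [0, 0, 0, 0]],
])

```text
time_s: 4.53
tcp_pos: [0.5901, 0.1334, 0.2196]
ee_rot: [[0.959, -0.285, 0.0], [-0.285, -0.959, 0.0], [0.0, -0.0, -1.0]]
wrist_force: [-2.5, -0.1, 4.4]
gripper_width: 0.004
gripper_force: 2.2
```

Call:
jog_arm([
  [[0, 0, 0.0005, 0], [0, 0, 0, 0]],
])

```text
time_s: 4.78
tcp_pos: [0.5901, 0.1333, 0.2196]
ee_rot: [[0.959, -0.285, 0.001], [-0.285, -0.959, -0.0], [0.001, -0.0, -1.0]]
wrist_force: [-3.0, -0.1, 6.2]
gripper_width: 0.006
gripper_force: 3.2
```

Call:
jog_arm([
  [[0, 0, 0.0005, 0], [0, 0, 0, 0]],
])

```text
time_s: 5.03
tcp_pos: [0.5901, 0.1333, 0.2195]
ee_rot: [[0.959, -0.284, 0.001], [-0.284, -0.959, -0.0], [0.001, -0.0, -1.0]]
wrist_force: [-3.6, -0.1, 8.2]
gripper_width: 0.004
gripper_force: 4.1
```

Flap 1 held at 8 N without moving, so it is caught. Next, flap 2.

Call:
jog_arm([
  [[0, 0, -0.01, 0], [0, 0, -0.02, 0], [0, 0.02, 0, 0], [0, 0.0375, 0, 0], [0, 0.0375, 0, 0], [0, 0.02, 0, 0], [0, 0, 0.015, 0], [0, 0, 0.008, 0], [0, 0, 0.003, 0], [0, 0, 0, 0], [0, 0, 0, 0]],
])

```text
time_s: 6.4
tcp_pos: [0.5576, 0.0236, 0.2222]
ee_rot: [[0.959, -0.284, 0.001], [-0.284, -0.959, 0.0], [0.001, -0.0, -1.0]]
wrist_force: [-0.2, 0.3, 0.2]
gripper_width: 0.005
gripper_force: 0.0
```

```bash
python3 st.py
```

```text
t 6.4 tcp [0.5576 0.0236 0.2222] tip inc [-0.0416, 0.0582, 0.0025] yaw -16.50105596676877 z [ 6.e-04  0.e+00 -1.e+00] F [-0.23  0.29  0.24] grip 0.004631470050042733
```

Call:
jog_arm([
  [[0, 0, 0.0015, 0], [0, 0, 0.001, 0], [0, 0, 0.0005, 0], [0, 0, 0, 0]],
])

```text
time_s: 6.9
tcp_pos: [0.5574, 0.0232, 0.2196]
ee_rot: [[0.959, -0.285, 0.001], [-0.285, -0.959, 0.0], [0.001, -0.0, -1.0]]
wrist_force: [-2.0, 0.6, 3.4]
gripper_width: 0.004
gripper_force: 1.9
```

Call:
jog_arm([
  [[0, 0, 0.0007, 0], [0, 0, 0, 0]],
])

```text
time_s: 7.15
tcp_pos: [0.5574, 0.0232, 0.2195]
ee_rot: [[0.959, -0.284, 0.001], [-0.284, -0.959, 0.0], [0.001, -0.0, -1.0]]
wrist_force: [-3.4, 1.2, 6.9]
gripper_width: 0.009
gripper_force: 3.6
```

Call:
jog_arm([
  [[0, 0, 0.0006, 0], [0, 0, 0, 0]],
])

```text
time_s: 7.4
tcp_pos: [0.5574, 0.0232, 0.2195]
ee_rot: [[0.959, -0.284, 0.001], [-0.284, -0.959, -0.0], [0.001, -0.0, -1.0]]
wrist_force: [-3.5, 1.9, 9.6]
gripper_width: 0.004
gripper_force: 4.9
```

Flap 2 is caught as well. Next, flap 3.

Call:
jog_arm([
  [[0, 0, -0.01, 0], [0, 0, -0.02, 0], [0, 0.02, 0, 0], [0, 0.0375, 0, 0], [0, 0.0375, 0, 0], [0, 0.02, 0, 0], [0, 0, 0.015, 0], [0, 0, 0.008, 0], [0, 0, 0.003, 0], [0, 0, 0, 0], [0, 0, 0, 0]],
])

```text
time_s: 8.78
tcp_pos: [0.5249, -0.0867, 0.222]
ee_rot: [[0.959, -0.284, 0.001], [-0.284, -0.959, -0.0], [0.001, -0.0, -1.0]]
wrist_force: [0.4, 0.2, -0.4]
gripper_width: 0.006
gripper_force: 0.0
```

Call:
jog_arm([
  [[0, 0, 0.0015, 0], [0, 0, 0.0005, 0], [0, 0, 0, 0]],
])

```text
time_s: 9.15
tcp_pos: [0.5247, -0.087, 0.22]
ee_rot: [[0.959, -0.285, 0.001], [-0.285, -0.959, 0.0], [0.0, -0.0, -1.0]]
wrist_force: [0.6, 1.1, 1.0]
gripper_width: 0.004
gripper_force: 0.7
```

```bash
python3 st.py
```

```text
t 9.15 tcp [ 0.5247 -0.087   0.22  ] tip inc [-0.0418, -0.0572, 0.0003] yaw -16.5421040272641 z [ 5.e-04  2.e-04 -1.e+00] F [0.64 1.06 1.  ] grip 0.0037033019357359163
```

Call:
jog_arm([
  [[0, 0, 0.0006, 0], [0, 0, 0, 0]],
])

```text
time_s: 9.4
tcp_pos: [0.5247, -0.087, 0.2193]
ee_rot: [[0.959, -0.285, 0.0], [-0.285, -0.959, 0.0], [0.0, -0.0, -1.0]]
wrist_force: [0.0, 0.4, 2.4]
gripper_width: 0.003
gripper_force: 1.1
```

Call:
jog_arm([
  [[0, 0, 0.0006, 0], [0, 0, 0, 0]],
])

```text
time_s: 9.65
tcp_pos: [0.5247, -0.0871, 0.2186]
ee_rot: [[0.959, -0.285, 0.0], [-0.285, -0.959, 0.0], [0.0, -0.0, -1.0]]
wrist_force: [-0.9, 1.6, 3.6]
gripper_width: 0.006
gripper_force: 1.1
```

Call:
jog_arm([
  [[0, 0, 0.0006, 0], [0, 0, 0, 0]],
])

```text
time_s: 9.9
tcp_pos: [0.5247, -0.0871, 0.2179]
ee_rot: [[0.959, -0.285, 0.0], [-0.285, -0.959, 0.0], [0.0, -0.0, -1.0]]
wrist_force: [-0.2, 1.5, 1.9]
gripper_width: 0.002
gripper_force: 1.1
```

Flap 3 sinks well past the rattle at 2–4 N, so it is the free one. Pushing it open.

Call:
jog_arm([
  [[0, 0, 0.001, 0], [0, 0, 0.002, 0], [0, 0, 0.002, 0], [0, 0, 0.002, 0], [0, 0, 0.002, 0], [0, 0, 0.002, 0], [0, 0, 0, 0]],
])

```text
time_s: 10.78
tcp_pos: [0.5239, -0.0872, 0.2064]
ee_rot: [[0.958, -0.285, -0.002], [-0.285, -0.958, 0.0], [-0.002, 0.001, -1.0]]
wrist_force: [0.4, 0.2, 1.9]
gripper_width: 0.005
gripper_force: 0.9
```

Call:
jog_arm([
  [[0, 0, 0.002, 0], [0, 0, 0.003, 0], [0, 0, 0.003, 0], [0, 0, 0.003, 0], [0, 0, 0.002, 0], [0, 0, 0, 0]],
])

```text
time_s: 11.52
tcp_pos: [0.5241, -0.0871, 0.1934]
ee_rot: [[0.959, -0.285, -0.001], [-0.285, -0.959, 0.0], [-0.001, 0.0, -1.0]]
wrist_force: [0.3, 0.5, 1.8]
gripper_width: 0.001
gripper_force: 0.6
```

```bash
python3 st.py
```

```text
t 11.525 tcp [ 0.5241 -0.0871  0.1934] tip inc [-0.0424, -0.0575, -0.0263] yaw -16.56031656016974 z [-1.4e-03  2.0e-04 -1.0e+00] F [0.33 0.47 1.79] grip 0.0014037196070095267
```

Call:
jog_arm([
  [[0, 0, 0.002, 0], [0, 0, 0.002, 0], [0, 0, 0.001, 0], [0, 0, 0, 0]],
])

```text
time_s: 12.02
tcp_pos: [0.5243, -0.0871, 0.1887]
ee_rot: [[0.959, -0.285, -0.001], [-0.285, -0.959, 0.0], [-0.001, 0.0, -1.0]]
wrist_force: [-1.1, 0.1, 0.8]
gripper_width: 0.006
gripper_force: 0.7
```

Call:
jog_arm([
  [[0, 0, 0.001, 0], [0, 0, 0.001, 0], [0, 0, 0, 0]],
])

```text
time_s: 12.4
tcp_pos: [0.5245, -0.0871, 0.1868]
ee_rot: [[0.959, -0.285, -0.0], [-0.285, -0.959, 0.0], [-0.0, 0.0, -1.0]]
wrist_force: [-0.5, -0.3, 2.0]
gripper_width: 0.003
gripper_force: 0.8
```

Call:
jog_arm([
  [[0, 0, 0.001, 0], [0, 0, 0.0005, 0], [0, 0, 0, 0]],
])

```text
time_s: 12.78
tcp_pos: [0.5247, -0.0872, 0.1862]
ee_rot: [[0.959, -0.284, 0.001], [-0.284, -0.959, -0.0], [0.001, 0.0, -1.0]]
wrist_force: [-1.3, -0.1, 5.8]
gripper_width: 0.009
gripper_force: 2.6
```

Call:
jog_arm([
  [[0, 0, 0.001, 0], [0, 0, 0.0005, 0], [0, 0, 0, 0]],
])

```text
time_s: 13.15
tcp_pos: [0.5249, -0.0872, 0.1858]
ee_rot: [[0.959, -0.284, 0.002], [-0.284, -0.959, -0.001], [0.002, 0.0, -1.0]]
wrist_force: [-3.2, 0.7, 11.8]
gripper_width: 0.002
gripper_force: 5.3
```

Call:
jog_arm([
  [[0, 0, -0.005, 0], [0, 0, -0.015, 0], [0, 0, -0.03, 0], [0, 0, -0.04, 0], [0, 0, -0.04, 0], [-0.03, 0, -0.03, 0], [-0.04, 0, 0, 0], [-0.03, 0, 0, 0], [0, 0, 0, 0], [0, 0, 0, 0]],
])

```text
time_s: 14.4
tcp_pos: [0.4291, -0.0587, 0.3445]
ee_rot: [[0.959, -0.285, 0.001], [-0.285, -0.959, 0.0], [0.001, -0.0, -1.0]]
wrist_force: [0.3, 0.0, -0.2]
gripper_width: 0.008
gripper_force: 0.0
```

```bash
python3 st.py; python3 - <<'E'
from h import *
cv2.imwrite('pics/w2.png',cv2.resize(capture('wrist')[:,:,::-1],(800,600)))
cv2.imwrite('pics/s2.png',cv2.resize(capture('scene')[100:300,140:370,::-1],(690,600),interpolation=cv2.INTER_CUBIC))
E
```

```text
t 14.4 tcp [ 0.4291 -0.0587  0.3445] tip inc [-0.1414, -0.0572, 0.1248] yaw -16.53601087960712 z [ 1.2e-03  1.0e-04 -1.0e+00] F [ 0.26  0.   -0.24] grip 0.008114381611946065
```

View pics/w2.png

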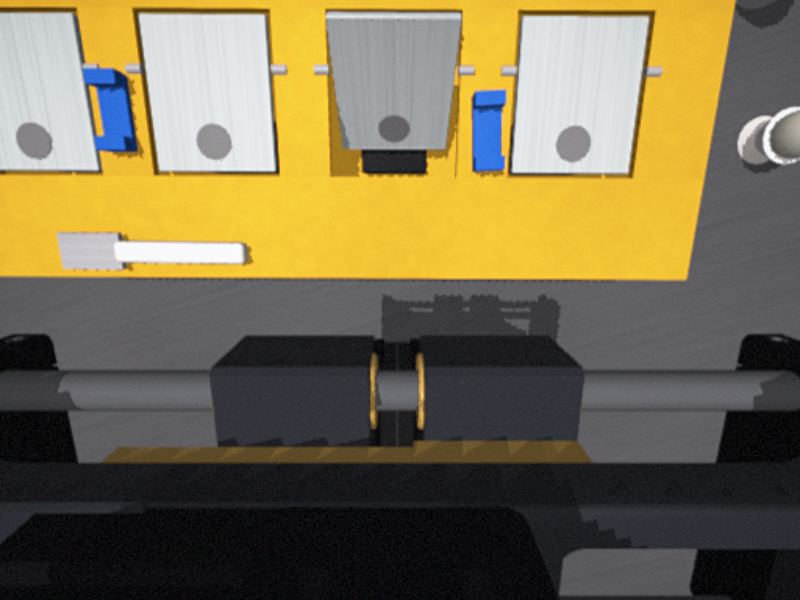

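View pics/s2.png

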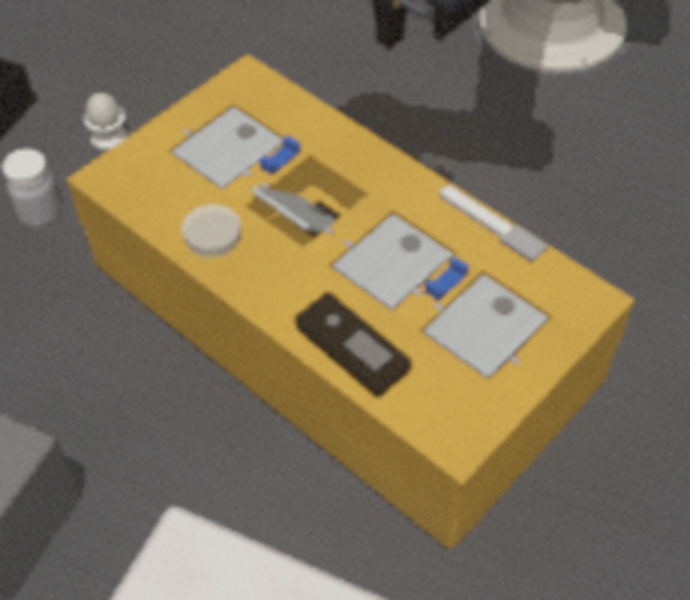

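Both views show flap 3 steeply open (wrist view pad at (394,128)). The other flaps are shut, and the clips, scraper, meter and dish are where they were.

```bash
python3 -c "
from station import *
print(finish_job())"
```

```text
the job is handed in; nothing more can be done
None
```

Flap 3 was the free one: I pushed it open to its stop, and it stayed open after the arm backed away. Flaps 1 and 2 stopped hard at 8–10 N and are still shut, flap 4 never needed pressing, nothing else was disturbed, and the job is handed in.

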